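# Open the sprung module holder to its mark and hold it open

### The arm

A 6-joint arm with a two-finger parallel gripper is mounted at the origin on the work surface. World frame = base frame: x ahead of the robot, y to its left, z up, the work surface at z = 0. Lengths are in m, angles in rad, forces in N, time in s.
With the tool pointing down it reaches from about 0.25 to 0.8 m from the base axis. Payload 3.9 kg.
Tool frame: the origin (TCP) lies on the centre line of the jaws, within the pads' length; the fingertips stand 17 mm ahead of it and the grasp point (between the pads) lies 2 mm behind it; x points along the fingers, z is the direction in which the jaws open and shut, and the axes are right-handed (so a half turn about x gives the same grasp; the last joint's range is limited). The gripper opens to 85 mm and grips with 20 to 120 N. Pads are 22 mm wide; open, the fingers measure 114 mm over their backs; the gripper's body (76 mm by 85 mm) begins 54 mm behind the grasp point. The pads swing forward as they close: fully open they stand 13 mm farther back than shut.
Start: joints at [-1.323, 0.26, -0.138, 1.173, 0, 1.571], TCP at [0.129, -0.509, 0.248] pointing down, gripper open.
Joint ranges: [-2.78, 2.78], [-0.83, 1.72], [-1.28, 1.37], [-1.9, 2.12], [-1.57, 1.48], [-3.14, 3.14]. Speed limits (rad/s): [2.57, 2.57, 3.14, 3.14, 3.14, 3.14].

### API

Orientations are given as a rotation vector (axis times angle).
In Python, from rig import * gives the robot as it stands.
- The arm moves only by the tool carry_out, never from a script. Its argument "moves" is one flat list of numbers, 7 for each row, row after row: the shift along the tool's x, y, z in m, then the turn, a rotation vector about the tool's x, y, z in rad, then the gripper's target within -1 to 1 (shut at 1, half-way at 0, fully open at -1). In form: [tx, ty, tz, ax, ay, az, jaw, tx, ty, tz, ax, ay, az, jaw, ...]. A call has 1 to 20 rows; each row shifts and turns the commanded pose from where the row before left it, along the tool's axes as they then stand; what a row does not reach is not made up. A row lasts 1/10 s, in which the tool goes at most 50 mm and 8.59 degrees, less where a joint would pass 70% of its speed; a pose out of reach is approached as far as the arm can. A call is refused whole if a number of a shift passes 0.05 or a number of a turn 0.15, either way. A call with a gripper value outside its range is refused whole. The fingers move at their own pace and stop on an object; "squeeze" is the grip in N (left out, the last holds). Time passes only in rows, so rows that do not move let the fingers close. It gives the time, the measured TCP pose, the force and the opening at its end, in the units of the state.
- observe(): the state, without advancing time (a new reading comes with each control period).
- camera(name): name is "side" or "top" or "wrist"; returns (picture, depth): 384x512x3 uint8, red, green, blue; 384x512 float32, m along the optical axis (not along the pixel's ray), 0 where there is no reading.
- camera_params(name): a dict with "vertical_fov" (degrees; the focal length in pixels is half the picture's height over the tangent of half this angle, whatever the lens; pixels are square), "cx", "cy" (the principal point, pixels), "camera_from_world" (4x4, takes a point from world to camera coordinates). Camera axes: x right, y down, z forward; pixel columns grow to the right and rows downward; lengths in m; the calibration is good to about 2 mm. A picture is of the moment at which its call begins: read the wrist's pose just before it. camera_params takes no time and is no camera call; for the wrist camera it gives the pose at the moment of the call.
- sign_off(): hands the job in, once; it reports no verdict.
The state is a dict: "time_s": time; "qpos": joint angles; "qd": joint speeds; "effort": joint torques, N m; "eef_pos": TCP position; "orientation": TCP orientation; "ft_force": force on the tool from outside, world axes, zero at the start; "wrist_torque": the same for the moment, N m; "width": opening from 0.0 (shut) to 1.0 (fully open).
Only numpy, scipy, OpenCV 4.12 (cv2) and the standard library are available. Lean on these libraries where they do the work, as an engineer would, in place of code of your own. Each camera call takes 0.05 s, during which the arm holds its last target.

### The job

Open the holder of the standing solar module so that a colleague can change it for the taller one: turn the lock knob on top of the rod anticlockwise (seen from above) past its stop, then pull the rod straight up against its spring until the black ring on it stands level with the mouth of the tube. Keep hold of the knob there and finish while still holding it; leave the standing module in its groove and everything else on the table where it is.

Things in the scene. Friction and masses are not known exactly. Their poses are not given: they have to be found in the camera images.
- holder: Fixed module holder: grey base plate 136 x 150 x 12 mm, aluminium tube (32 mm across, cap 37 mm); 50 mm to its -x side a groove with a small solar module. Origin on the table under the tube's axis, z up, y along the module's width. From the tube rises a 16 mm steel rod with the upper jaw (arm over the module's top edge, its top 138 mm above the table at rest) and, on top, the black lock knob.
- tube_mouth (a point): Centre of the tube's mouth, the flat top of its cap, on the tube's axis, 123 mm above the table.
- rod_mark (a point): Middle of the black ring mark (4 mm high) on the steel rod, on the tube's axis. At rest it is inside the slotted tube, 50 mm below the mouth; it goes up with the rod, so the rod must be pulled up 50 mm.
- rod (a joint): How far rod, jaw and knob are pulled up out of the tube, m: 0 at rest, 0.050 with the ring level with the mouth, 0.070 at its end stop. An inner spring draws it down: pulling takes about 9 N at first, 15 N at the mark, weight and rubbing included; let go, it goes back down. While the knob is locked it rises only about 2 mm.
- knob (a joint): Turn of the lock knob, rad, anticlockwise from above positive: 0 is fully locked (grip bar along the holder's x axis); it starts between 0 and 0.3, comes free of its stop (cross pins in the tube's slot) at about 1.05, and ends at about 1.35. About 0.06 N m turns it; it stays where it is left. Once the rod is up 10 mm the slot keeps it from turning back.
- knob_grip (a point): Grip point of the lock knob, on the tube's axis, 168 mm above the table at rest. The knob is an upright flat black bar on the rod's top: 46 mm long, 12 mm thick, 32 mm high, from 150 to 182 mm above the table, with 12 mm free below it down to the jaw's top. This point's x axis runs along the bar, so fingers close along its y; z up.
- module: The standing solar module, 120 mm wide, 112 mm high, 8 mm thick, black with a dark cell face; loose, standing on edge in the holder's 14 mm deep groove. Origin at the middle of its lower edge, z up.
- tall_module: The taller solar module, 150 x 120 x 8 mm, lying flat on the table, loose. Origin under its centre.
- multimeter: Yellow multimeter with a dial, 140 x 72 x 32 mm, lying loose near the holder on the module's side. Origin under its centre, long side along x.
- light_meter: Grey hand light meter with a white dome, 130 x 60 x 26 mm, lying loose beside the tube, away from the module. Origin under its centre, long side along x.
- screwdriver: Screwdriver 170 mm long lying loose by one end of the holder's base, about 25 mm high. Origin under its middle.
- marker: Marker pen 130 mm long, 15 mm thick, lying loose by the other end of the holder's base. Origin under its middle.
- cups: Stack of black cups upside down, 76 mm across, 106 mm high, loose. Origin under its centre.
- terminal_box: Black terminal box with metal posts, 70 x 110 x 60 mm, loose. Origin under its centre.
Not all that is in view belongs to the job. Leave any brown look-alike of the module alone. Leave any yellow look-alike of the holder alone.

How it is judged:
By the outcome, as a careful person would: the job done as asked, in the order asked, and still so for the second after the job is handed in, while the arm keeps its last pose, push and grip.
It also fails if it takes over 34 s, if anything falls off the work surface, if the arm or the gripper's body presses on something with over 40 N, if the wrist force passes 120 N, or if a joint passes its speed limit or range.

## Working session

There is one attempt and no reset: what is moved stays moved. The work goes in short steps, Python scripts to look and compute and a tool call to move; the robot and the scene stay as the last step left them, time stands still between calls to the robot, and variables do not carry over. Pictures are saved under pics/ and viewed, and the job is handed in when it is done.

Besides the shell and the picture viewer there is one more tool, called after "Request:" by a JSON object that holds its "op" and its "data", one argument or row to a line. carry_out: Moves the arm, as the interface text tells. Its arguments: {"type":"object","properties":{"moves":{"type":"array","items":{"type":"number"}},"squeeze":{"type":"number"}},"required":["moves"]}

```bash
ls; mkdir -p pics; python3 - <<'E'
from rig import *
import cv2,numpy as np
print(observe())
for n in("side","top"):
    p,d=camera(n); cv2.imwrite(f"pics/{n}0.png",cv2.cvtColor(p,cv2.COLOR_RGB2BGR)); np.save(f"{n}0d.npy",d); np.save(f"{n}0p.npy",p)
    c=camera_params(n); print(n,c)
E
```

```text
pics
{'time_s': 0.0, 'qpos': array([-1.32298939e+00,  2.60664866e-01, -1.39417971e-01,  1.17268734e+00,
        6.07105582e-06,  1.57083541e+00]), 'qd': array([-0.0008726 , -0.00116958,  0.00079788, -0.00102038, -0.00119851,
        0.00128384]), 'effort': array([-1.09823668e-03, -4.05675173e+01,  2.53925836e+01,  1.86253904e-02,
       -3.84811265e-04, -2.75272455e-06]), 'eef_pos': array([ 0.12860924, -0.50831499,  0.24745641]), 'orientation': array([ 1.02601225,  1.31786895, -1.02398116]), 'ft_force': array([-0.00315007, -0.44984611,  0.27844063]), 'wrist_torque': array([ 0.03747369,  0.00658992, -0.00293523]), 'width': 1.001283059470392}
side {'vertical_fov': 53.18998481901433, 'cx': 261.04808621393556, 'cy': 197.3868052729193, 'camera_from_world': array([[ 0.99477603, -0.10100078, -0.01481511, -0.45491488],
       [-0.07688033, -0.64578254, -0.75964092,  0.14575534],
       [ 0.06715699,  0.75681157, -0.65017397,  1.07550832],
       [ 0.        ,  0.        ,  0.        ,  1.        ]])}
top {'vertical_fov': 43.76247244243923, 'cx': 258.1332780459955, 'cy': 194.30302972214034, 'camera_from_world': array([[ 0.08060306, -0.9967384 ,  0.00396265,  0.00574189],
       [-0.97038335, -0.07937887, -0.22815599,  0.48153427],
       [ 0.22772639,  0.01454478, -0.97361653,  1.64415326],
       [ 0.        ,  0.        ,  0.        ,  1.        ]])}
```

View pics/side0.png

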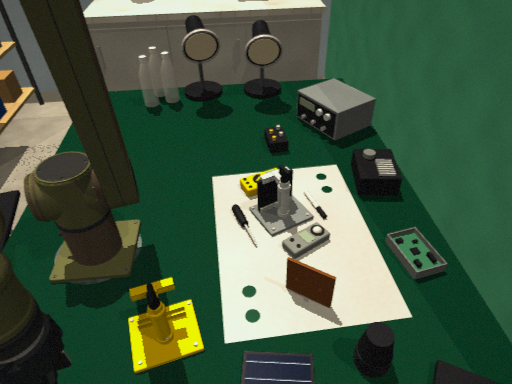

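View pics/top0.png

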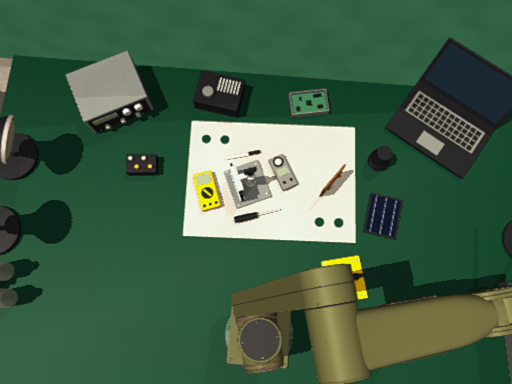

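Candidates: the grey holder with its knob, side (284,175) / top (248,180); the yellow look-alike, side (155,300) / top (350,280). The brown panel at side (310,282) is the module's look-alike. I choose the grey holder and check it in a close crop.

```bash
cat > h.py <<'E'
import numpy as np,cv2
def cloud(d,c):
    h,w=d.shape; f=h/2/np.tan(np.radians(c["vertical_fov"])/2)
    v,u=np.mgrid[:h,:w]; P=np.stack([(u-c["cx"])/f*d,(v-c["cy"])/f*d,d],-1)
    T=c["camera_from_world"]; W=(P-T[:3,3])@T[:3,:3]
    W[d<=0]=np.nan; return W
def proj(p,c):
    T=c["camera_from_world"]; q=T[:3,:3]@p+T[:3,3]; f=192/np.tan(np.radians(c["vertical_fov"])/2)
    return q[0]/q[2]*f+c["cx"],q[1]/q[2]*f+c["cy"]
E
python3 - <<'E'
from rig import *
from h import *
ims=[]
for n,(u0,u1,v0,v1) in dict(side=(220,340,150,260),top=(180,300,140,240)).items():
    p=np.load(f"{n}0p.npy");d=np.load(f"{n}0d.npy");c=camera_params(n);W=cloud(d,c)
    im=cv2.resize(p[v0:v1,u0:u1][:,:,::-1],None,fx=5,fy=5,interpolation=cv2.INTER_CUBIC); cv2.imwrite(f"pics/{n}c.png",im)
    Wc=W[v0:v1,u0:u1].reshape(-1,3)
    print(n)
    for a,b in((.155,.2),(.128,.145),(.115,.126),(.1,.115),(.009,.016)):
        m=(Wc[:,2]>a)&(Wc[:,2]<b); q=Wc[m]; 
        if m.sum(): print(a,b,m.sum(),q.mean(0).round(4),q.min(0).round(3),q.max(0).round(3))
    q=Wc[Wc[:,2]>.155]; print(q.round(4)[:60])
E
```

```text
side
0.155 0.2 127 [0.5312 0.067  0.1719] [0.519 0.048 0.155] [0.545 0.093 0.184]
0.128 0.145 199 [0.5096 0.096  0.1349] [0.467 0.056 0.128] [0.555 0.144 0.145]
0.115 0.126 127 [0.5123 0.0873 0.1212] [0.457 0.054 0.115] [0.569 0.145 0.126]
0.1 0.115 127 [0.5067 0.0576 0.1079] [ 0.459 -0.192  0.1  ] [0.567 0.141 0.115]
0.009 0.016 1324 [0.5331 0.0625 0.012 ] [ 0.379 -0.1    0.009] [0.66  0.42  0.016]
[[0.522  0.0911 0.1797]
 [0.5246 0.0897 0.1805]
 [0.5268 0.0857 0.1832]
 [0.5301 0.0891 0.1804]
 [0.5195 0.0926 0.1755]
 [0.5213 0.086  0.1801]
 [0.5232 0.0806 0.1838]
 [0.5263 0.0822 0.1823]
 [0.5295 0.0849 0.1802]
 [0.5316 0.081  0.1827]
 [0.519  0.089  0.1747]
 [0.5212 0.0852 0.1772]
 [0.5237 0.0829 0.1786]
 [0.5258 0.079  0.1813]
 [0.5291 0.0817 0.1791]
 [0.5309 0.0761 0.183 ]
 [0.5334 0.0747 0.1837]
 [0.5192 0.09   0.1705]
 [0.5215 0.0864 0.1729]
 [0.5233 0.0802 0.1773]
 [0.5256 0.0771 0.1793]
 [0.5277 0.0729 0.1822]
 [0.5304 0.0724 0.1823]
 [0.5333 0.0731 0.1816]
 [0.5362 0.0741 0.1805]
 [0.519  0.0883 0.1683]
 [0.5209 0.0825 0.1724]
 [0.5232 0.0788 0.1749]
 [0.5249 0.0722 0.1796]
 
[... 1880 characters left out ...]
76]
 [0.5295 0.0697 0.1871]
 [0.5326 0.0667 0.1772]
 [0.5322 0.0633 0.1795]
 [0.5332 0.0601 0.1772]
 [0.5365 0.057  0.1664]
 [0.5261 0.0962 0.1793]
 [0.5251 0.0927 0.1838]
 [0.5272 0.0897 0.1772]
 [0.5245 0.0859 0.1877]
 [0.5252 0.0826 0.1864]
 [0.5298 0.0799 0.171 ]
 [0.5281 0.0764 0.178 ]
 [0.5274 0.0729 0.1813]
 [0.5304 0.0699 0.1717]
 [0.5312 0.0666 0.1701]
 [0.5305 0.0632 0.1735]
 [0.5308 0.0599 0.1735]
 [0.5346 0.0568 0.1611]
 [0.5223 0.0958 0.1805]
 [0.5221 0.0924 0.1824]
 [0.522  0.0891 0.1838]
 [0.5231 0.0859 0.1806]
 [0.5212 0.0823 0.1883]
 [0.5257 0.0795 0.1736]
 [0.5257 0.0762 0.1744]
 [0.526  0.0729 0.1742]
 [0.5253 0.0694 0.1778]
 [0.5296 0.0665 0.1633]
 [0.5312 0.0633 0.1589]]
```

View pics/sidec.png

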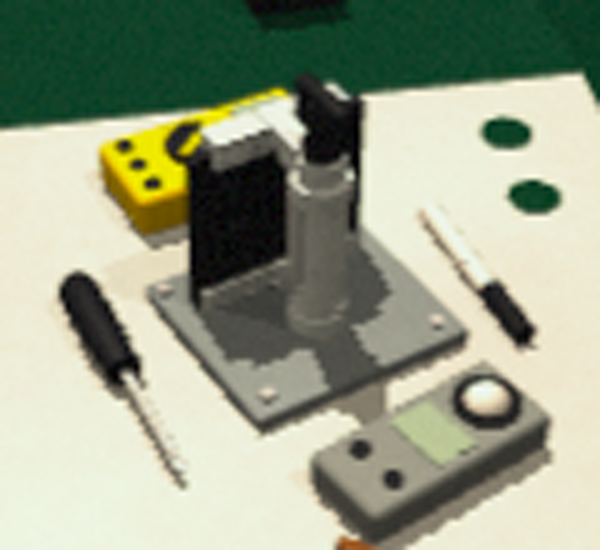

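View pics/topc.png

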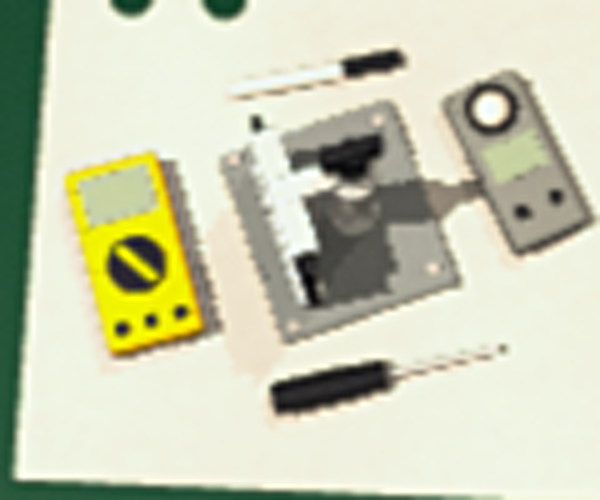

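```bash
python3 - <<'E'
from rig import *
from h import *
from scipy.spatial.transform import Rotation as R
s=observe(); M=R.from_rotvec(s['orientation']).as_matrix(); print(M.round(3))
c=camera_params("wrist");T=c['camera_from_world'];print(c)
cp=-T[:3,:3].T@T[:3,3]; print("cam in tool",M.T@(cp-s['eef_pos']), "cam fwd in tool",M.T@T[2,:3],"camx in tool",M.T@T[0,:3])
# base plate fit and axis
for n,(u0,u1,v0,v1) in dict(side=(220,340,150,260),top=(180,300,140,240)).items():
    d=np.load(f"{n}0d.npy");W=cloud(d,camera_params(n))[v0:v1,u0:u1].reshape(-1,3)
    for a,b in((.009,.016),(.155,.2)):
        m=(abs(W[:,0]-.52)<.12)&(abs(W[:,1]-.08)<.12)&(W[:,2]>a)&(W[:,2]<b)
        r=cv2.minAreaRect((W[m,:2]*1000).astype(np.float32)); print(n,a,r)
    m=(abs(W[:,0]-.52)<.05)&(abs(W[:,1]-.08)<.05)&(W[:,2]>.03)&(W[:,2]<.1)
    print(W[m].mean(0), W[m].min(0),W[m].max(0))
E
```

```text
[[-0.     0.969  0.245]
 [ 0.002  0.245 -0.969]
 [-1.     0.    -0.002]]
{'vertical_fov': 65.79139608368904, 'cx': 248.27076753125303, 'cy': 191.89546561021228, 'camera_from_world': array([[ 0.24589133, -0.96929465, -0.00230961, -0.52448293],
       [-0.93132765, -0.23691887,  0.27658318, -0.03632239],
       [-0.26863779, -0.06585841, -0.96098721,  0.37850213],
       [ 0.        ,  0.        ,  0.        ,  1.        ]])}
cam in tool [-0.12501916  0.07012723  0.00067485] cam fwd in tool [ 9.60987712e-01 -2.76590883e-01 -3.17001615e-04] camx in tool [5.21504415e-04 6.65813101e-04 9.99999642e-01]
side 0.009 ((520.0054931640625, 67.92291259765625), (224.36380004882812, 236.04202270507812), 85.39857482910156)
side 0.155 ((530.4630126953125, 70.80488586425781), (15.31103801727295, 48.76871871948242), 25.842939376831055)
[0.50949459 0.08873255 0.06551349] [0.47040637 0.05237607 0.03008231] [0.54769892 0.12143089 0.09996366]
top 0.009 ((519.58740234375, 78.29818725585938), (236.61817932128906, 238.94638061523438), 89.6673355102539)
top 0.155 ((531.9536743164062, 76.87713623046875), (19.141223907470703, 42.7640266418457), 14.564208030700684)
[0.51606177 0.0835101  0.05971513] [0.47170573 0.06023085 0.03016818] [0.53355758 0.12684259 0.09345493]
```

```bash
cat > plan.py <<'E'
from rig import *
import numpy as np
from scipy.spatial.transform import Rotation as R
def plan(p1,rotx_world_deg,n,jaw,p0=None,dp=3):
    """straight world line p0->p1, total yaw (ccw from above, deg) spread over n rows; prints rows"""
    s=observe(); M=R.from_rotvec(s['orientation']); p=np.array(s['eef_pos'] if p0 is None else p0)
    out=[]; a=round(-np.radians(rotx_world_deg)/n,3)
    for k in range(n):
        st=(np.array(p1)-p)/(n-k); t=M.as_matrix().T@st; t=t.round(dp)
        p=p+M.as_matrix()@t; M=M*R.from_rotvec([a,0,0]); out+= [*map(float,t),a,0,0,jaw]
    print(out); print("end",p,M.as_matrix().round(3))
E
python3 -c "
from plan import *
plan([.53,.072,.32],106,17,-1)"
```

```text
[-0.004, 0.031, -0.027, np.float64(-0.109), 0, 0, -1, -0.004, 0.034, -0.024, np.float64(-0.109), 0, 0, -1, -0.004, 0.036, -0.02, np.float64(-0.109), 0, 0, -1, -0.004, 0.038, -0.016, np.float64(-0.109), 0, 0, -1, -0.004, 0.04, -0.012, np.float64(-0.109), 0, 0, -1, -0.004, 0.041, -0.007, np.float64(-0.109), 0, 0, -1, -0.004, 0.041, -0.003, np.float64(-0.109), 0, 0, -1, -0.004, 0.042, 0.002, np.float64(-0.109), 0, 0, -1, -0.004, 0.041, 0.007, np.float64(-0.109), 0, 0, -1, -0.004, 0.04, 0.011, np.float64(-0.109), 0, 0, -1, -0.005, 0.039, 0.015, np.float64(-0.109), 0, 0, -1, -0.004, 0.037, 0.019, np.float64(-0.109), 0, 0, -1, -0.005, 0.034, 0.023, np.float64(-0.109), 0, 0, -1, -0.004, 0.032, 0.027, np.float64(-0.109), 0, 0, -1, -0.005, 0.029, 0.03, np.float64(-0.109), 0, 0, -1, -0.004, 0.025, 0.033, np.float64(-0.109), 0, 0, -1, -0.005, 0.021, 0.036, np.float64(-0.109), 0, 0, -1]
end [0.5301437  0.07197589 0.32038552] [[-0.    -0.506  0.863]
 [ 0.002  0.863  0.506]
 [-1.     0.002  0.001]]
```

Request:
{"op": "carry_out", "data": {
  "moves": [-0.004, 0.031, -0.027, -0.109, 0, 0, -1, -0.004, 0.034, -0.024, -0.109, 0, 0, -1, -0.004, 0.036, -0.02, -0.109, 0, 0, -1, -0.004, 0.038, -0.016, -0.109, 0, 0, -1, -0.004, 0.04, -0.012, -0.109, 0, 0, -1, -0.004, 0.041, -0.007, -0.109, 0, 0, -1, -0.004, 0.041, -0.003, -0.109, 0, 0, -1, -0.004, 0.042, 0.002, -0.109, 0, 0, -1, -0.004, 0.041, 0.007, -0.109, 0, 0, -1, -0.004, 0.04, 0.011, -0.109, 0, 0, -1, -0.005, 0.039, 0.015, -0.109, 0, 0, -1, -0.004, 0.037, 0.019, -0.109, 0, 0, -1, -0.005, 0.034, 0.023, -0.109, 0, 0, -1, -0.004, 0.032, 0.027, -0.109, 0, 0, -1, -0.005, 0.029, 0.03, -0.109, 0, 0, -1, -0.004, 0.025, 0.033, -0.109, 0, 0, -1, -0.005, 0.021, 0.036, -0.109, 0, 0, -1, 0, 0, 0, 0, 0, 0, -1, 0, 0, 0, 0, 0, 0, -1]
}}

```text
time_s: 2.0
eef_pos: [0.5301, 0.0722, 0.3194]
orientation: [-0.416, 1.532, 0.416]
ft_force: [-0.5, -0.1, 0.8]
width: 0.999
```

```bash
python3 - <<'E'
from rig import *
from h import *
s=observe(); print(s['qpos'],s['eef_pos'],s['time_s'],s['ft_force'])
c=camera_params("wrist"); p,d=camera("wrist")
np.save("w1p.npy",p);np.save("w1d.npy",d);np.save("w1T.npy",c['camera_from_world'])
cv2.imwrite("pics/w1.png",p[:,:,::-1])
W=cloud(d,c).reshape(-1,3)
for a,b in((.172,.195),(.130,.146),(.009,.016)):
    m=(abs(W[:,0]-.52)<.11)&(abs(W[:,1]-.08)<.1)&(W[:,2]>a)&(W[:,2]<b)
    r=cv2.minAreaRect((W[m,:2]*1000).astype(np.float32)); print(a,m.sum(),r,np.median(W[m],0))
E
```

```text
[ 1.35495431e-01  2.60159321e-01  4.65397746e-02  1.35911205e+00
 -3.52682453e-04  1.17524157e+00] [0.53014727 0.07216738 0.31942856] 2.0 [-0.45678903 -0.14256584  0.75586949]
0.172 690 ((531.8619995117188, 74.31913757324219), (17.93153953552246, 45.97615432739258), 31.60089874267578) [0.53093203 0.07551981 0.18042641]
0.13 2225 ((521.1303100585938, 98.1499252319336), (89.8429183959961, 67.81198120117188), 24.39685821533203) [0.51658085 0.11508179 0.13509344]
0.009 6598 ((519.6709594726562, 78.19635772705078), (200.141845703125, 218.68905639648438), 88.7411117553711) [0.51736586 0.08217932 0.01128958]
```

View pics/w1.png

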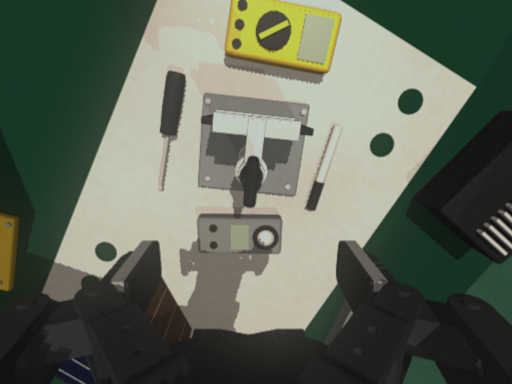

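```bash
cat > rect.py <<'E'
from h import *
def rectify(p,c,z,x0,y0,half,ppm):
    """orthophoto on plane z: col = +x, row = -y"""
    n=int(2*half*ppm); v,u=np.mgrid[:n,:n]
    X=x0-half+u/ppm; Y=y0+half-v/ppm
    P=np.stack([X,Y,np.full_like(X,z)],-1); T=c["camera_from_world"]; q=P@T[:3,:3].T+T[:3,3]
    f=192/np.tan(np.radians(c["vertical_fov"])/2)
    return cv2.remap(p,(q[...,0]/q[...,2]*f+c["cx"]).astype(np.float32),(q[...,1]/q[...,2]*f+c["cy"]).astype(np.float32),cv2.INTER_CUBIC)
E
python3 - <<'E'
from rig import *
from rect import *
p=np.load("w1p.npy");d=np.load("w1d.npy");c=camera_params("wrist");c["camera_from_world"]=np.load("w1T.npy")
a=rectify(p,c,.182,.53,.073,.04,7000); b=rectify(p,c,.012,.52,.08,.14,2000); e=rectify(p,c,.123,.53,.073,.04,7000)
im=np.hstack([cv2.resize(a,(400,400)),cv2.resize(b,(400,400))])
cv2.imwrite("pics/r1.png",cv2.cvtColor(im,cv2.COLOR_RGB2BGR))
W=cloud(d,c).reshape(-1,3)
for lo,hi in((.178,.187),(.180,.187),(.133,.143)):
    m=(abs(W[:,0]-.53)<.03)&(abs(W[:,1]-.075)<.03)&(W[:,2]>lo)&(W[:,2]<hi) if lo>.15 else (abs(W[:,0]-.52)<.11)&(abs(W[:,1]-.08)<.1)&(W[:,2]>lo)&(W[:,2]<hi)
    q=W[m,:2]; k=q-q.mean(0); w,v=np.linalg.eigh(k.T@k); r=cv2.minAreaRect((q*1000).astype(np.float32))
    print(lo,m.sum(),q.mean(0),np.degrees(np.arctan2(v[1,1],v[0,1])),r)
# grey plate mask in ortho
g=b.astype(int); m=((g.max(2)-g.min(2)<14)&(g.max(2)>70)&(g.max(2)<190)).astype(np.uint8)
n,l,s,ce=cv2.connectedComponentsWithStats(m); 
for i in range(1,n):
    if s[i,4]>2000:
        ys,xs=np.where(l==i); print(s[i],cv2.minAreaRect(np.stack([(.52-.14+xs/2000)*1000,(.08+.14-ys/2000)*1000],1).astype(np.float32)))
E
```

```text
0.178 559 [0.53136025 0.07525066] 114.39745925878019 ((531.7003173828125, 74.6917495727539), (11.448482513427734, 44.40098571777344), 24.648921966552734)
0.18 415 [0.53146037 0.07499323] 114.64512457963338 ((531.8182983398438, 74.54509735107422), (10.393182754516602, 43.37506103515625), 24.668691635131836)
0.133 2186 [0.51310744 0.11513894] -154.96074186231024 ((521.113525390625, 98.1089859008789), (89.8542251586914, 67.78052520751953), 24.32171630859375)
[  106    87   375   363 57398] ((536.3887939453125, 76.71987915039062), (161.90823364257812, 159.65451049804688), 24.623565673828125)
[ 262  407  281  153 8896] ((578.2933349609375, -34.63310623168945), (137.38963317871094, 72.09159851074219), 18.86358642578125)
```

View pics/r1.png

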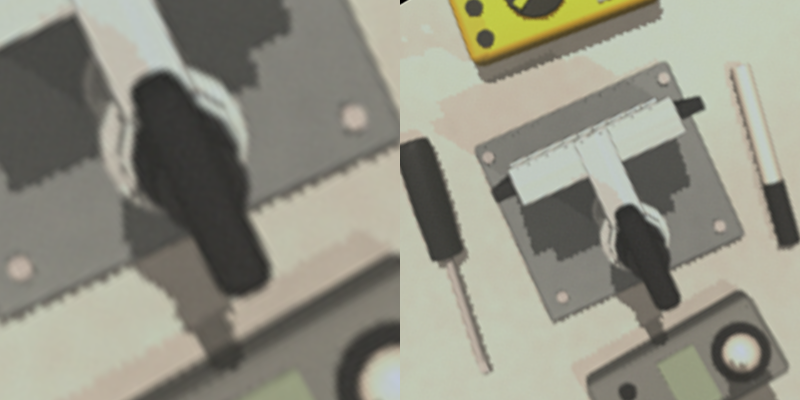

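```bash
python3 -c "
from plan import *
plan([.5315,.0745,.22],-5.9,4,-1,dp=4)"
```

```text
[0.0249, 0.0004, 0.0009, np.float64(0.026), 0, 0, -1, 0.0249, 0.0005, 0.0008, np.float64(0.026), 0, 0, -1, 0.0249, 0.0004, 0.0008, np.float64(0.026), 0, 0, -1, 0.0249, 0.0005, 0.0008, np.float64(0.026), 0, 0, -1]
end [0.53147518 0.07446401 0.22000156] [[-0.002 -0.413  0.911]
 [-0.001  0.911  0.413]
 [-1.     0.    -0.002]]
```

Request:
{"op": "carry_out", "data": {
  "moves": [0.025, 0.0004, 0.0009, 0.026, 0, 0, -1, 0.025, 0.0005, 0.0008, 0.026, 0, 0, -1, 0.025, 0.0004, 0.0008, 0.026, 0, 0, -1, 0.025, 0.0005, 0.0008, 0.026, 0, 0, -1, 0, 0, 0, 0, 0, 0, -1, 0, 0, 0, 0, 0, 0, -1]
}}

```text
time_s: 2.65
eef_pos: [0.5314, 0.0736, 0.2206]
orientation: [-0.333, 1.546, 0.333]
ft_force: [1.0, 0.4, -0.0]
width: 1.002
```

```bash
python3 - <<'E'
from rig import *
from rect import *
s=observe(); print(s['qpos'],s['eef_pos'],s['time_s'])
c=camera_params("wrist"); p,d=camera("wrist")
cv2.imwrite("pics/w2.png",p[:,:,::-1])
W=cloud(d,c).reshape(-1,3)
for lo,hi in((.178,.187),(.180,.187),(.133,.143)):
    m=(abs(W[:,0]-.53)<.03)&(abs(W[:,1]-.075)<.03)&(W[:,2]>lo)&(W[:,2]<hi) if lo>.15 else (abs(W[:,0]-.52)<.11)&(abs(W[:,1]-.08)<.1)&(W[:,2]>lo)&(W[:,2]<hi)
    q=W[m,:2]; k=q-q.mean(0); w,v=np.linalg.eigh(k.T@k); r=cv2.minAreaRect((q*1000).astype(np.float32))
    print(lo,m.sum(),q.mean(0),np.degrees(np.arctan2(v[1,1],v[0,1])),r)
a=rectify(p,c,.182,.5315,.0745,.04,5000)
cv2.imwrite("pics/r2.png",a[:,:,::-1])
E
```

```text
[ 1.37772656e-01  2.93513998e-01 -1.64398355e-01  1.11410472e+00
 -1.85356629e-04  1.28377704e+00] [0.53139654 0.0736219  0.22061276] 2.65
0.178 1268 [0.53109097 0.07569109] 114.28874218884371 ((531.4210205078125, 74.56189727783203), (11.728251457214355, 45.14012908935547), 24.87792205810547)
0.18 955 [0.53131095 0.0751651 ] 113.92127878541788 ((531.57275390625, 74.48541259765625), (10.149381637573242, 44.08348846435547), 24.875900268554688)
0.133 4643 [0.51332682 0.11517179] -155.51708643092823 ((520.5887451171875, 99.14042663574219), (90.047119140625, 64.84806823730469), 24.36422348022461)
```

View pics/w2.png

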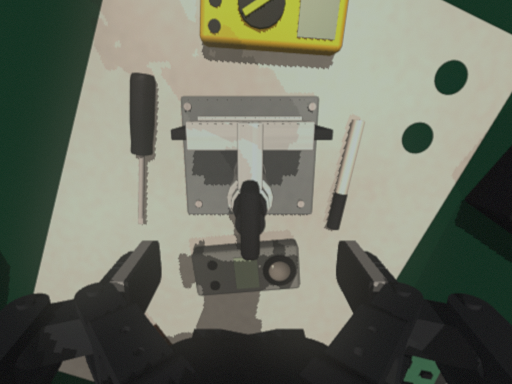

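View pics/r2.png

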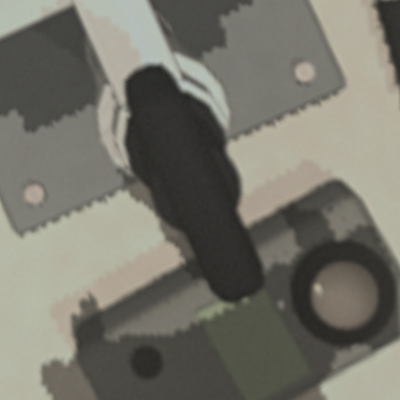

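Request:
{"op": "carry_out", "data": {
  "moves": [0.02, 0.0005, 0.0003, 0, 0, 0, -1, 0.02, 0.0003, 0.0001, 0, 0, 0, -1, 0.0125, 0, 0, 0, 0, 0, -0.3, 0, 0, 0, 0, 0, 0, -0.3, 0, 0, 0, 0, 0, 0, -0.3],
  "squeeze": 60
}}

```text
time_s: 3.2
eef_pos: [0.5332, 0.0755, 0.1693]
orientation: [-0.334, 1.543, 0.334]
ft_force: [0.8, 0.2, 0.2]
width: 0.652
```

Request:
{"op": "carry_out", "data": {
  "moves": [0, 0, 0, 0, 0, 0, 1, 0, 0, 0, 0, 0, 0, 1, 0, 0, 0, 0, 0, 0, 1, 0, 0, 0, 0, 0, 0, 1, 0, 0, 0, 0, 0, 0, 1, 0, 0, 0, 0, 0, 0, 1],
  "squeeze": 60
}}

```text
time_s: 3.8
eef_pos: [0.5317, 0.0751, 0.169]
orientation: [-0.335, 1.545, 0.333]
ft_force: [-3.7, -1.6, 7.4]
width: 0.13
```

```bash
python3 - <<'E'
from rig import *
from h import *
s=observe(); print(s)
p,d=camera("side"); cv2.imwrite("pics/s3.png",cv2.resize(p[120:260,210:350][:,:,::-1],None,fx=4,fy=4,interpolation=cv2.INTER_CUBIC))
E
```

```text
{'time_s': 3.8, 'qpos': array([ 1.40788385e-01,  3.26381894e-01, -2.57565729e-01,  9.87267282e-01,
       -9.77395029e-04,  1.28584418e+00]), 'qd': array([-1.54540621e-03, -2.60608570e-05,  1.31524194e-03, -1.75676649e-03,
        3.93817667e-05, -7.29671774e-04]), 'effort': array([ 6.93675745e-01, -3.90478599e+01,  2.35803884e+01, -1.58237223e+00,
        3.64650982e-01,  3.18071114e-03]), 'eef_pos': array([0.53171398, 0.0750582 , 0.16897655]), 'orientation': array([-0.33468752,  1.54537063,  0.33319425]), 'ft_force': array([-3.73371611, -1.61475081,  7.40385581]), 'wrist_torque': array([-0.30315569,  0.63399143, -0.00111734]), 'width': 0.12985727540953204}
```

View pics/s3.png

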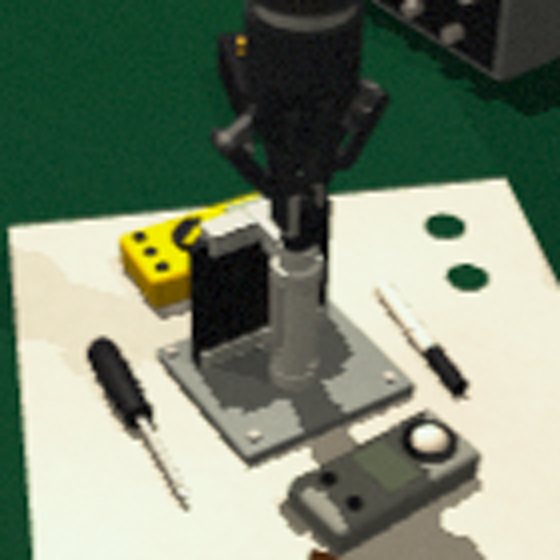

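Request:
{"op": "carry_out", "data": {
  "moves": [0, 0, 0, -0.1, 0, 0, 1, 0, 0, 0, -0.1, 0, 0, 1, 0, 0, 0, -0.1, 0, 0, 1, 0, 0, 0, -0.1, 0, 0, 1, 0, 0, 0, -0.1, 0, 0, 1, 0, 0, 0, -0.1, 0, 0, 1, 0, 0, 0, 0, 0, 0, 1]
}}

```text
time_s: 4.55
eef_pos: [0.5314, 0.0749, 0.169]
orientation: [-0.801, 1.42, 0.8]
ft_force: [-4.0, -2.4, 8.0]
width: 0.132
```

```bash
python3 - <<'E'
from rig import *
s=observe(); print(s['ft_force'],s['wrist_torque'],s['eef_pos'],s['qpos'])
E
```

```text
[-3.97517084 -2.37295731  7.99409029] [-0.33285823  0.67406179  0.01207103] [0.53141978 0.07488363 0.16895522] [ 0.14067015  0.32627836 -0.25778297  0.98772315 -0.00120189  0.68409157]
```

Request:
{"op": "carry_out", "data": {
  "moves": [0, 0, 0, -0.1, 0, 0, 1, 0, 0, 0, -0.1, 0, 0, 1, 0, 0, 0, -0.1, 0, 0, 1, 0, 0, 0, -0.1, 0, 0, 1, 0, 0, 0, -0.1, 0, 0, 1, 0, 0, 0, -0.1, 0, 0, 1, 0, 0, 0, 0, 0, 0, 1, 0, 0, 0, 0, 0, 0, 1]
}}

```text
time_s: 5.35
eef_pos: [0.5313, 0.0745, 0.169]
orientation: [-1.25, 1.185, 1.249]
ft_force: [-5.3, -3.7, 7.4]
width: 0.129
```

```bash
python3 - <<'E'
from rig import *
from rect import *
s=observe(); print(s['ft_force'],s['wrist_torque'],s['eef_pos'],s['qpos'],s['orientation'])
p,d=camera("side"); cv2.imwrite("pics/s4.png",cv2.resize(p[120:260,210:350][:,:,::-1],None,fx=4,fy=4,interpolation=cv2.INTER_CUBIC))
p,d=camera("wrist"); cv2.imwrite("pics/w4.png",p[:,:,::-1])
E
```

```text
[-5.3032167  -3.72307088  7.44209349] [-0.47683179  0.80123536  0.08541837] [0.53134663 0.07454676 0.16899233] [ 0.14042907  0.32616378 -0.25785274  0.98792164 -0.00184107  0.08563726] [-1.25046594  1.1849216   1.24921098]
```

View pics/s4.png

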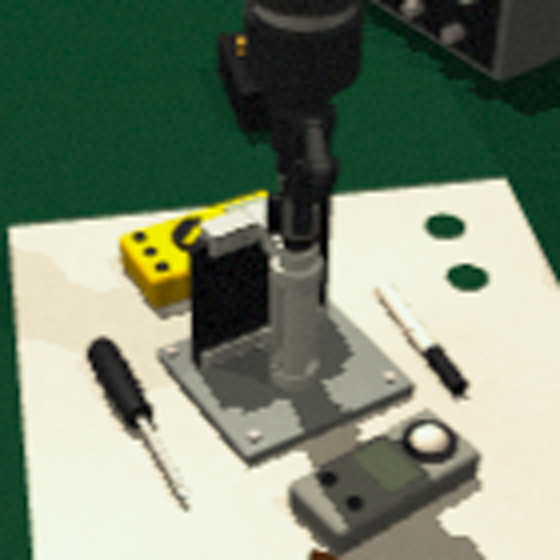

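View pics/w4.png

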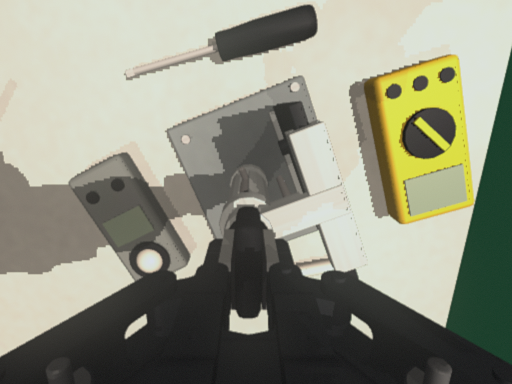

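Request:
{"op": "carry_out", "data": {
  "moves": [0, 0, 0, 0, 0, 0, 1, -0.004, 0, 0, 0, 0, 0, 1, -0.004, 0, 0, 0, 0, 0, 1, -0.004, 0, 0, 0, 0, 0, 1, -0.004, 0, 0, 0, 0, 0, 1, -0.004, 0, 0, 0, 0, 0, 1, 0, 0, 0, 0, 0, 0, 1, 0, 0, 0, 0, 0, 0, 1],
  "squeeze": 80
}}

```text
time_s: 6.25
eef_pos: [0.5312, 0.0746, 0.1869]
orientation: [-1.25, 1.187, 1.251]
ft_force: [-1.2, -5.9, -9.2]
width: 0.128
```

```bash
python3 - <<'E'
from rig import *
from rect import *
s=observe(); print(s['ft_force'],s['wrist_torque'],s['eef_pos'],s['qpos'],s['orientation'])
c=camera_params("side")
p,d=camera("side"); cv2.imwrite("pics/s5.png",cv2.resize(p[120:260,210:350][:,:,::-1],None,fx=4,fy=4,interpolation=cv2.INTER_CUBIC))
for D in(np.load("side0d.npy"),d):
    W=cloud(D,c); 
    m=(abs(W[...,0]-.50)<.05)&(abs(W[...,1]-.115)<.03)&(W[...,2]>.125)&(W[...,2]<.22)
    q=W[m]; print(m.sum(), np.percentile(q[:,2],[25,50,75,90]) if len(q) else 0)
E
```

```text
[-1.17735404 -5.86685213 -9.23451785] [-0.86160951 -0.06105976  0.04284792] [0.53120032 0.07461977 0.18693207] [ 0.14056287  0.31486645 -0.22478046  1.03441854 -0.00177189  0.08582665] [-1.24955438  1.18664138  1.25067214]
170 [0.13330451 0.13510953 0.1365067  0.13893741]
174 [0.14303621 0.1510985  0.15321592 0.15454665]
```

View pics/s5.png

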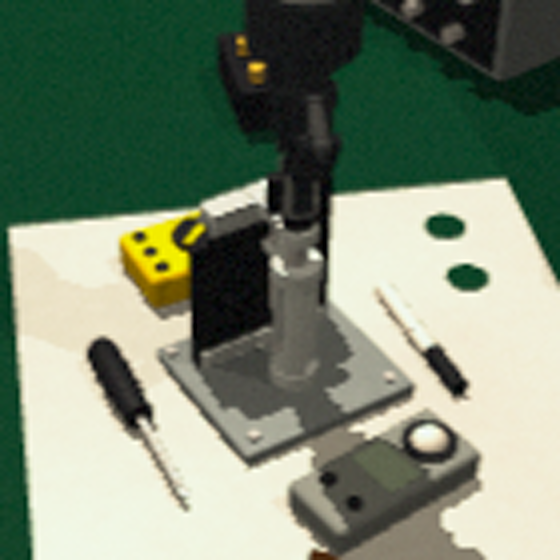

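Request:
{"op": "carry_out", "data": {
  "moves": [-0.004, 0, 0, 0, 0, 0, 1, -0.004, 0, 0, 0, 0, 0, 1, -0.004, 0, 0, 0, 0, 0, 1, -0.004, 0, 0, 0, 0, 0, 1, -0.004, 0, 0, 0, 0, 0, 1, -0.004, 0, 0, 0, 0, 0, 1, -0.004, 0, 0, 0, 0, 0, 1, -0.0035, 0, 0, 0, 0, 0, 1, 0, 0, 0, 0, 0, 0, 1, 0, 0, 0, 0, 0, 0, 1, 0, 0, 0, 0, 0, 0, 1]
}}

```text
time_s: 7.4
eef_pos: [0.5312, 0.0746, 0.2178]
orientation: [-1.249, 1.187, 1.251]
ft_force: [0.3, -5.3, -12.5]
width: 0.124
```

```bash
cat > chk.py <<'E'
from rig import *
from rect import *
import sys
s=observe(); print(s['time_s'],s['ft_force'],s['wrist_torque'],s['eef_pos'],s['qpos'])
c=camera_params("side")
p,d=camera("side"); np.save(f"s{sys.argv[1]}p.npy",p); cv2.imwrite(f"pics/s{sys.argv[1]}.png",cv2.resize(p[140:240,240:330][:,:,::-1],None,fx=6,fy=6,interpolation=cv2.INTER_CUBIC))
W=cloud(d,c)
m=(abs(W[...,0]-.50)<.05)&(abs(W[...,1]-.115)<.03)&(W[...,2]>.125)&(W[...,2]<.25)
q=W[m]; print(m.sum(), np.percentile(q[:,2],[25,50,75,90]))
for z in(.111,.123,.135): print(z,[round(float((t-o)*6)) for t,o in zip(proj(np.array([.5315,.0745,z]),c),(240,140))])
E
python3 chk.py 6
```

```text
7.4 [  0.2980917   -5.31125099 -12.50826536] [-0.79315694 -0.22156789 -0.0255585 ] [0.53118789 0.07460667 0.21775228] [ 0.14055201  0.29683416 -0.16729539  1.1105794  -0.00178971  0.08581019]
199 [0.16963549 0.17941834 0.18396475 0.18511987]
0.111 [262, 286]
0.123 [263, 267]
0.135 [263, 247]
```

View pics/s6.png

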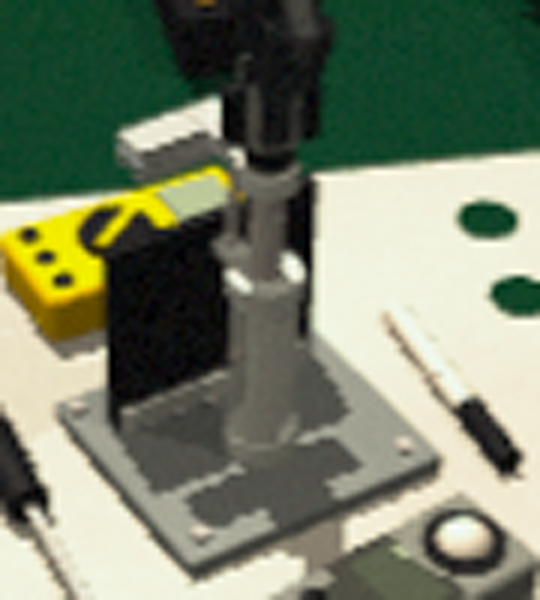

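```bash
cat > jaw.py <<'E'
from rig import *
from rect import *
import sys
k=sys.argv[1]
a=np.radians(-65.4); ex=np.array([np.cos(a),np.sin(a)]); ey=np.array([-ex[1],ex[0]])
def jawz(W,p,lo,hi,name):
    q=W.reshape(-1,3); r=q[:,:2]-[.5315,.0745]; X=r@ex; Y=r@ey
    m=(X<-40e-3)&(X>-62e-3)&(abs(Y)<.04)&(q[:,2]>lo)&(q[:,2]<hi)&(p.reshape(-1,3).min(1)>150)
    z=q[m,2]
    if m.sum()>10: print(name,m.sum(),"z median",np.median(z).round(4),"mean",z.mean().round(4),"sd",z.std().round(4))
    else: print(name,m.sum())
print(observe()['eef_pos'])
for n in("side","top","wrist"):
    c=camera_params(n)
    if n!="wrist": jawz(cloud(np.load(n+"0d.npy"),c),np.load(n+"0p.npy"),.12,.16,n+" rest")
    p,d=camera(n); jawz(cloud(d,c),p,.165,.215,n+" now")
    cv2.imwrite(f"pics/{n}{k}.png",p[:,:,::-1])
    if n=="wrist":
        c["camera_from_world"]=np.load("w1T.npy"); jawz(cloud(np.load("w1d.npy"),c),np.load("w1p.npy"),.12,.16,"wrist rest")
E
python3 jaw.py 7
```

```text
[0.53118685 0.07464664 0.21771708]
side rest 66 z median 0.1354 mean 0.1354 sd 0.0013
side now 54 z median 0.1836 mean 0.1838 sd 0.0012
top rest 137 z median 0.1363 mean 0.1364 sd 0.0038
top now 0
wrist now 4597 z median 0.1836 mean 0.1836 sd 0.0007
wrist rest 1545 z median 0.1349 mean 0.1349 sd 0.0014
```

View pics/wrist7.png

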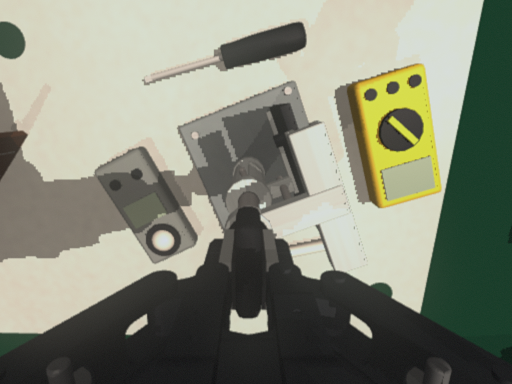

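Request:
{"op": "carry_out", "data": {
  "moves": [-0.0015, 0, 0, 0, 0, 0, 1, 0, 0, 0, 0, 0, 0, 1, 0, 0, 0, 0, 0, 0, 1, 0, 0, 0, 0, 0, 0, 1, 0, 0, 0, 0, 0, 0, 1]
}}

```text
time_s: 8.1
eef_pos: [0.5312, 0.0746, 0.2192]
orientation: [-1.249, 1.187, 1.251]
ft_force: [-0.7, -5.0, -12.3]
width: 0.126
```

```bash
python3 jaw.py 8; python3 chk.py 8
```

```text
[0.53117718 0.07461566 0.21915787]
side rest 66 z median 0.1354 mean 0.1354 sd 0.0013
side now 60 z median 0.185 mean 0.1849 sd 0.0013
top rest 137 z median 0.1363 mean 0.1364 sd 0.0038
top now 0
wrist now 4613 z median 0.185 mean 0.1851 sd 0.0007
wrist rest 1545 z median 0.1349 mean 0.1349 sd 0.0014
8.25 [  0.25170411  -5.15978479 -13.80762247] [-0.77997944 -0.30777274  0.06269042] [0.53116703 0.07461321 0.21914938] [ 0.14055179  0.29616509 -0.16451088  1.11418462 -0.00175832  0.08582316]
199 [0.17071895 0.1808984  0.18508841 0.18628864]
0.111 [262, 286]
0.123 [263, 267]
0.135 [263, 247]
```

View pics/s8.png

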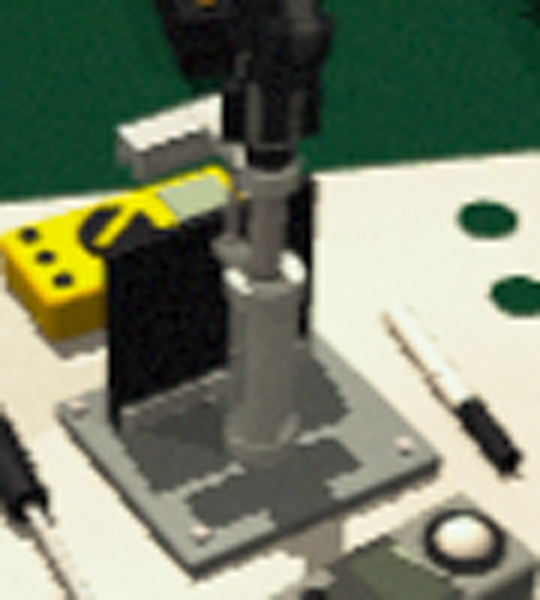

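View pics/side8.png

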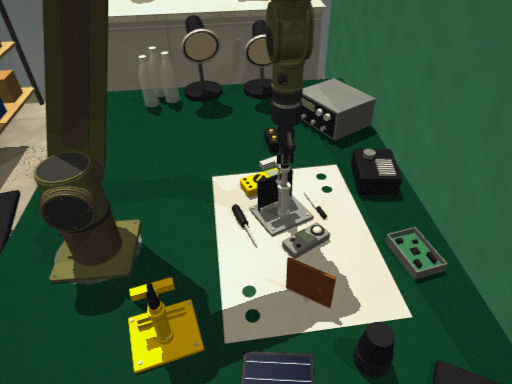

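Rise at the jaw is 49.6 mm by the side camera, 50.1 mm by the wrist camera and 50.2 mm by the TCP. The hold is steady, the module is still standing in its groove, and nothing else has moved.

```bash
python3 -c "
from rig import *
print(sign_off()); s=observe(); print(s['time_s'],s['eef_pos'],s['width'])"
```

```text
the job is handed in; nothing more can be done
None
the job is handed in; nothing more can be done
```

The holder is open: I gripped the lock knob across its bar, turned it about 1.2 rad anticlockwise, and pulled the rod straight up 50 mm. I handed the job in at about 8.3 s, still holding the knob with 80 N.

- **Rod height:** the last checks put the rise at 49.6 mm (side camera), 50.1 mm (wrist camera) and 50.2 mm (TCP). The two camera figures are of the jaw. They agree to within 0.6 mm, so there is no sign of the grip slipping.
- **Force:** the wrist showed a steady pull of about 12–14 N, close to the 15 N expected at the mark.
- **Scene:** the last side view shows the module still standing in its groove and the other items where they were.
- **Not confirmed:** the black ring itself was too small to see in the pictures, so its level with the mouth comes from the measured rise. The top camera could not see the raised jaw and gave no reading.

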